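Hold the bracelet gauge open at its length mark

TASK

Take the all-brass pin from the wooden rack and stand it fully home in the bore at the end of the bracelet gauge, and let go of it. Then draw the gauge's sprung rod out by its wooden grip until the black pointer lines up with the red mark clip, and finish holding it there against the spring, ready for a chain to be hung between pin and grip. Leave the other pins, the jar and the crucible where they are.

Things in the scene. Friction and masses are not known exactly. Their poses are not given: they have to be found in the camera images.
- gauge: Bracelet gauge, fixed: dark steel base plate 310 (x) x 80 (y) x 10 mm. Origin: centre of its underside, on the bench; z up; x runs along the plate from the bore to the wooden grip: the pull-out direction. Aluminium bore block 40 x 40, top 37 mm above the bench, at x = -130 mm; spring tube, top 47 mm above the bench, from x = -90 to -10. White scale rail along the +y side.
- bore (a point): Centre of the mouth of the anchor bore, at the top face of the aluminium block, 37 mm above the bench. Upright round bore, 12 mm diameter, 22 mm deep, with a 2 mm chamfer at its mouth.
- rod (a joint): Pull-out of the sprung rod in m: 0 fully in, 0.095 at the outer stop. An inner spring always draws it back in: about 2.7 N at 0, rising by 0.9 N per 10 mm; it goes home when released.
- grip (a point): Wooden pull grip on the rod's end: upright round post, 18 mm diameter, free all round. This point: on the rod's axis in the post's middle, 36 mm above the bench; axes as the gauge's. The wood rises from 6 to 52 mm above this point (42 to 88 mm above the bench). With the rod in, it stands at x = 40 mm, y = 0 of the gauge, 50 mm past the tube's mouth.
- pointer (a point): Tip of the thin black pointer needle that sticks out of the grip's foot to the gauge's +y side; it moves with the grip along the scale rail. 18.5 mm above the bench.
- mark: Red length-mark clip with a white line across its top, fixed on the scale rail, 8 (x) x 15 (y) x 11 mm. Origin: centre of its underside; x as the gauge's. The pointer is on the mark when their offset along the gauge's x is zero (the tip then lies beside the clip, 10.5 mm from its centre across the gauge). 40 to 75 mm of pull-out away.
- brass_pin: The pin to use: brass all over, 80 mm tall, about 60 g. Shaft 10 mm diameter, 58 mm long, chamfered foot; above it a round head 16 mm diameter, 22 mm tall. Origin: centre of the foot; z runs up to the head. It starts standing in one of the rack's three holes, foot 12 mm above the bench.
- rack: Dark wooden pin rack, fixed: 140 (x) x 44 (y) x 30 mm, origin at the centre of its underside. Three upright holes 18 mm deep along its x axis, at -45, 0 and +45 mm, 12 mm diameter; one pin in each, in any order.
- dark_pin: Bystander in the rack: pin of the same shape and size as the brass one, dark steel with a black head. Origin: centre of its foot.
- blue_pin: Bystander in the rack: pin of the same shape and size, steel with a blue head. Origin: centre of its foot.
- jar: Bystander: small green glass jar with a steel cap, 50 mm diameter, 60 mm tall, standing on the bench. Origin: centre of its underside.
- crucible: Bystander: terracotta melting bowl, 56 mm diameter, 42 mm tall, standing on the bench. Origin: centre of its underside.

How it is judged:
By the outcome, as a careful person would: the job done as asked, in the order asked, and still so for the second after the job is handed in, while the arm keeps its last pose, push and grip.
It also fails if it takes over 51 s, if anything falls off the work surface, if the arm or the gripper's body presses on something with over 40 N, if the wrist force passes 120 N, or if a joint passes its speed limit or range.

ROBOT

A 6-joint arm with a two-finger parallel gripper is mounted at the origin on the work surface. World frame = base frame: x ahead of the robot, y to its left, z up, the work surface at z = 0. Lengths are in m, angles in degrees, forces in N, time in s.
With the tool pointing down it reaches from about 0.375 to 0.9 m from the base axis. Payload 3.1 kg.
Tool frame: the origin (TCP) lies on the centre line of the jaws, within the pads' length; the fingertips stand 25 mm ahead of it and the grasp point (between the pads) lies 6 mm ahead of it; z points along the fingers, y is the line along which they close (so a half turn about z gives the same grasp; the last joint's range is limited). The gripper opens to 87 mm and grips with 3 to 60 N. Pads are 19 mm wide; open, the fingers measure 117 mm over their backs; the gripper's body (75 mm by 190 mm) begins 51 mm behind the grasp point.
Start: joints at [61.507, 30.224, 82.088, -0, 67.689, -10.227], TCP at [0.196, 0.593, 0.214] pointing down, gripper open.
Joint ranges: [-176.69, 176.69], [-43.24, 126.21], [12.49, 139.97], [-82, 262], [0, 151.66], [-163.58, 163.58]. Speed limits (degrees/s): [159.86, 159.86, 180, 180, 180, 180].

INTERFACE

Orientations are given as a 3x3 rotation matrix whose columns are the frame's x, y, z axes.
In Python, from rig import * gives the robot as it stands.
- The arm moves only by the tool step_arm, never from a script. Its argument "steps" is a list of rows, each a list of 7 numbers: the shift along the tool's x, y, z normalised to -1 to 1, where 1 is 0.3 m, then the turn, a rotation vector about the tool's x, y, z normalised to -1 to 1, where 1 is 45 degrees, then the gripper's target within -1 to 1 (shut at 1, half-way at 0, fully open at -1). A call has 1 to 8 rows; each row is the pose to reach, as a shift and turn from the pose commanded when the call began, along the tool's axes at that moment; what a row does not reach only later rows make up. A row lasts 1/12 s, in which the tool goes at most 41.7 mm and 7.16 degrees, less where a joint would pass 70% of its speed; a pose out of reach is approached as far as the arm can. A call with a number of a shift or a turn outside -1 to 1 is refused whole. A call with a gripper value outside its range is refused whole. The fingers move at their own pace and stop on an object; the grip force is fixed at half the most. Time passes only in rows, so rows that repeat a pose let the fingers close. It gives the time, the measured TCP pose, the force, the opening and the grip force at its end, in the units of the state.
- read_state(): the state, without advancing time (a new reading comes with each control period).
- capture(name): name is "scene" or "top" or "wrist"; returns a dict with "image" (480x640x3 uint8, red, green, blue), "vertical_fov" (degrees; the focal length in pixels is half the picture's height over the tangent of half this angle, whatever the lens; pixels are square), "cx", "cy" (the principal point, pixels), "world_from_camera" (4x4, takes a point from camera to world coordinates); the wrist camera has in their place "T_tool_cam" (4x4, takes a point from camera to tool coordinates, whose origin is the TCP and whose axes are the flange's). Camera axes: x right, y down, z forward; pixel columns grow to the right and rows downward; lengths in m; the calibration is good to about 2 mm. A picture is of the moment at which its call begins: read the wrist's pose just before it. There is no depth.
- hand_in(): hands the job in; it is judged then, once.
The state is a dict: "time_s": time; "joint_positions": joint angles; "qvel": joint speeds; "tau": joint torques, N m; "position": TCP position; "tcp_rot": TCP orientation; "force": force on the tool from outside, world axes, zero at the start; "moment": the same for the moment, N m; "opening": opening from 0.0 (shut) to 1.0 (fully open); "grasp_force": force on a finger pad.
Only numpy, scipy, OpenCV 4.12 (cv2) and the standard library are available. Lean on these libraries where they do the work, as an engineer would, in place of code of your own. Each camera call takes 0.05 s, during which the arm holds its last target. There are 200 camera calls.

## Working session

There is one attempt and no reset: what is moved stays moved. The work goes in short steps, Python scripts to look and compute and a tool call to move; the robot and the scene stay as the last step left them, time stands still between calls to the robot, and variables do not carry over. Pictures are saved under pics/ and viewed, at most 10 in all, crops included, and the job is handed in when it is done.

Besides the shell and the picture viewer there is one more tool, called after ">>>" as a command line: name --pt "numbers of a row" for each row, then --argument value for the rest. step_arm: Moves the arm, as the interface text tells. Scaled input: -1 to 1 covers 0.3 m each way for a shift and 45 degrees each way for a turn. Its arguments: {"type":"object","properties":{"steps":{"type":"array"}},"required":["steps"]}

```bash
mkdir -p pics
python3 - <<'E'
from rig import *
import cv2,numpy as np
for n in("scene","top"):
    c=capture(n);cv2.imwrite(f"pics/{n}0.png",c["image"][...,::-1]);np.save(n+"T.npy",c["world_from_camera"])
    print(n,c["vertical_fov"],c["cx"],c["cy"],np.round(c["world_from_camera"],3).tolist())
s=read_state();print(s["time_s"],s["position"],np.round(s["tcp_rot"],3).tolist(),s["opening"])
E
```

```text
scene 52.88430211109373 314.7254594729001 236.32980050395798 [[-0.73, 0.363, -0.579, 1.21], [0.683, 0.373, -0.627, 0.651], [-0.012, -0.854, -0.521, 0.62], [0.0, 0.0, 0.0, 1.0]]
top 44.89755542057903 325.6888960628731 239.75799250474492 [[-0.009, -0.974, 0.227, 0.342], [-1.0, 0.008, -0.005, -0.016], [0.003, -0.227, -0.974, 1.22], [0.0, 0.0, 0.0, 1.0]]
0.1 [0.19556497 0.59291161 0.21358219] [[-0.95, 0.313, -0.001], [0.313, 0.95, -0.002], [0.0, -0.002, -1.0]] 0.9989932228235852
```

View pics/top0.png

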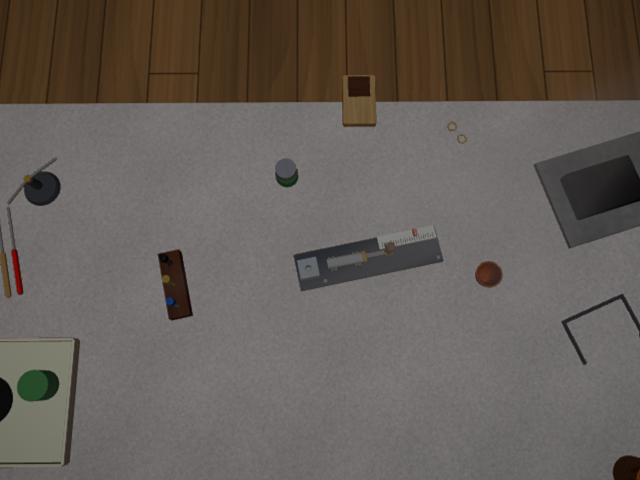

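View pics/scene0.png

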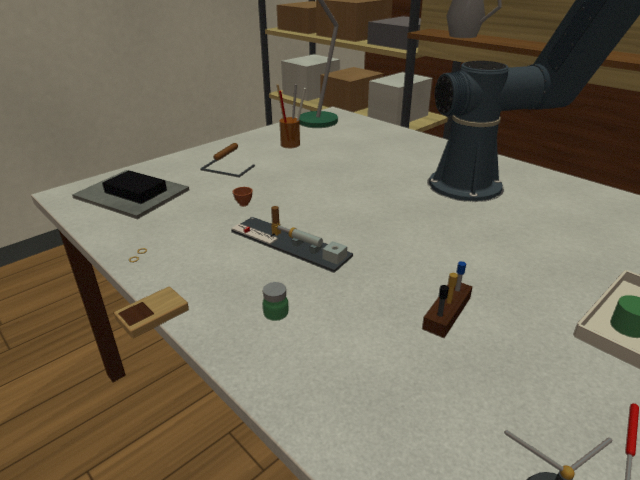

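The top view shows the brass pin in the middle hole with its head at about (166,280). The bore block is at (308,267), the grip top at (389,248) and the red clip at (415,232). The scene view agrees.

```bash
cat > h.py <<'E'
from rig import *
import cv2,numpy as np
def ray(c,px,z,T=None):
    T=c["world_from_camera"] if T is None else T
    f=240/np.tan(np.radians(c["vertical_fov"])/2)
    u,v=px
    d=T[:3,:3]@np.array([(u-c["cx"])/f,(v-c["cy"])/f,1]);o=T[:3,3]
    return o+d*(z-o[2])/d[2]
def tool():
    s=read_state();T=np.eye(4);T[:3,:3]=s["tcp_rot"];T[:3,3]=s["position"];return T
def wrist(name):
    T=tool();c=capture("wrist");cv2.imwrite(f"pics/{name}.png",c["image"][...,::-1])
    return c,T@c["T_tool_cam"]
def cent(mask,roi=None):
    m=mask.astype(np.uint8)
    n,l,st,ce=cv2.connectedComponentsWithStats(m)
    return sorted([(int(st[i,4]),np.round(ce[i],1).tolist(),st[i,:4].tolist()) for i in range(1,n)],reverse=True)[:4]
E
python3 - <<'E'
from h import *
c=capture("top")
for n,p,z in [("pin",(166,280),.092),("black",(165,259),.092),("blue",(170,302),.092),("bore",(308,267.5),.037),("grip",(389,247),.088),("mark",(415,232),.02),
 ("c1",(294,256),.01),("c2",(434,226),.01),("c3",(442,262),.01),("c4",(302,290),.01),("r1",(159,252),.03),("r2",(180,250),.03),("r3",(191,316),.03),("jar",(286,165),.06),("cruc",(488,272),.04)]:
    print(n,np.round(ray(c,p,z),4))
print(np.round(capture("wrist")["T_tool_cam"],3).tolist())
E
```

```text
pin [0.5269 0.2916 0.092 ]
black [0.5689 0.2959 0.092 ]
blue [0.4837 0.2815 0.092 ]
bore [0.5597 0.0147 0.037 ]
grip [ 0.5906 -0.1483  0.088 ]
mark [ 0.6378 -0.2127  0.02  ]
c1 [0.5897 0.0451 0.01  ]
c2 [ 0.6532 -0.2558  0.01  ]
c3 [ 0.5743 -0.2688  0.01  ]
c4 [0.5169 0.0281 0.01  ]
r1 [0.5964 0.3264 0.03  ]
r2 [0.6003 0.2827 0.03  ]
r3 [0.4625 0.2536 0.03  ]
jar [0.7758 0.0602 0.06  ]
cruc [ 0.5468 -0.3562  0.04  ]
[[0.0, -0.963, -0.27, 0.073], [1.0, 0.0, -0.001, 0.0], [0.001, -0.27, 0.963, -0.171], [0.0, 0.0, 0.0, 1.0]]
```

>>> step_arm --pt "-0.7 -0.31 0 0 0 -0.62 -1" --pt "-0.7 -0.31 0 0 0 -0.62 -1" --pt "-0.7 -0.31 0 0 0 -0.62 -1" --pt "-0.7 -0.31 0 0 0 -0.62 -1" --pt "-0.7 -0.31 0 0 0 -0.62 -1" --pt "-0.7 -0.31 0 0 0 -0.62 -1" --pt "-0.7 -0.31 0 0 0 -0.62 -1" --pt "-0.7 -0.31 0 0 0 -0.62 -1"

```text
time_s: 0.87
position: [0.3674, 0.4382, 0.2143]
tcp_rot: [[-0.987, -0.163, -0.0], [-0.163, 0.987, 0.0], [0.0, 0.0, -1.0]]
force: [-0.2, 0.5, 0.8]
opening: 0.999
grasp_force: 0.0
```

```bash
cat >> h.py <<'E'
def go(x,y,z,yaw):
    "numbers for a tool-down move: shift/0.3, turn/45 (yaw = world angle of tool y)"
    T=tool();R=T[:3,:3]
    d=R.T@(np.array([x,y,z])-T[:3,3])/.3
    a=np.radians(yaw);Y=np.array([np.cos(a),np.sin(a),0]);Z=np.array([0,0,-1.]);G=np.c_[np.cross(Y,Z),Y,Z]
    r=np.degrees(cv2.Rodrigues(R.T@G)[0].ravel())/45
    print("shift",np.round(d,3),"turn",np.round(r,3),"at",np.round(T[:3,3],4),"t",round(read_state()["time_s"],2))
E
python3 -c "
from h import *
go(.527,.2916,.2,99.5)"
```

```text
shift [-0.445 -0.569  0.048] turn [ 0.    -0.001 -0.002] at [0.3674 0.4382 0.2143] t 0.87
```

>>> step_arm --pt "-0.445 -0.57 0.05 0 0 0 -0.6" --pt "-0.445 -0.57 0.05 0 0 0 -0.6" --pt "-0.445 -0.57 0.05 0 0 0 -0.6" --pt "-0.445 -0.57 0.05 0 0 0 -0.6" --pt "-0.445 -0.57 0.05 0 0 0 -0.6" --pt "-0.445 -0.57 0.05 0 0 0 -0.6" --pt "-0.445 -0.57 0.05 0 0 0 -0.6"

```text
time_s: 1.45
position: [0.528, 0.2922, 0.1989]
tcp_rot: [[-0.986, -0.164, 0.0], [-0.164, 0.986, 0.0], [-0.0, 0.0, -1.0]]
force: [-0.1, 0.0, 0.9]
opening: 0.801
grasp_force: 0.0
```

Run:
```python
from h import *
c,T=wrist("w1");np.save("w1T.npy",T)
h=cv2.cvtColor(c["image"],cv2.COLOR_RGB2HSV)
m=cv2.inRange(h,(15,110,60),(35,255,255));r=cent(m>0);print(r)
for a in r:
    b=a[2]; print(ray(c,(b[0]+b[2]/2,b[1]+b[2]/2),.092,T),ray(c,a[1],.085,T))
```

```text
[(6504, [460.7, 389.9], [246, 378, 394, 21]), (547, [490.6, 340.4], [473, 305, 26, 61]), (491, [319.7, 236.5], [310, 219, 21, 33]), (411, [145.6, 335.7], [140, 303, 19, 64])]
[0.87658377 0.48521493 0.092     ] [0.65233526 0.44528165 0.085     ]
[0.57479261 0.44312502 0.092     ] [0.59822654 0.45754369 0.085     ]
[0.52188727 0.29208899 0.092     ] [0.52943264 0.2927262  0.085     ]
[0.61665393 0.1617073  0.092     ] [0.64390114 0.15622687 0.085     ]
```

View pics/w1.png

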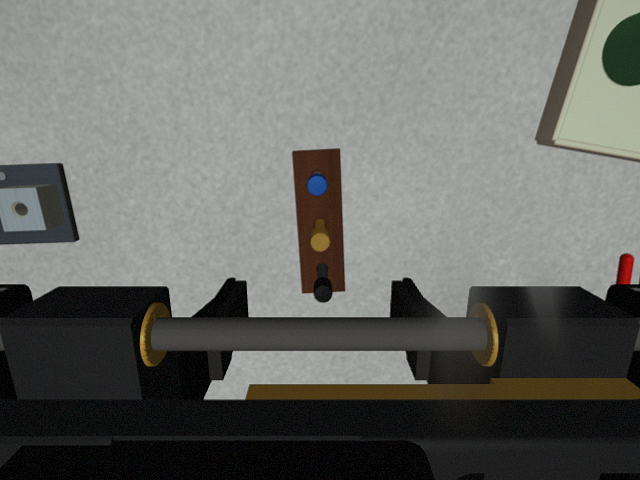

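The wrist view shows the brass head top at about (320,242), between the blue head at (317,184) and the black one at (322,290). The bore is visible at (21,209).

Run:
```python
from h import *
c=capture("wrist");T=np.load("w1T.npy")
p=[ray(c,q,.092,T) for q in((320,241.5),(317,184),(322.5,290))];print(np.round(p,4))
print("bore",ray(c,(21,209),.037,T))
a=p[2]-p[1];yaw=np.degrees(np.arctan2(a[1],a[0]))+90;print(yaw)
go(*p[0][:2],.084,yaw)
```

```text
[[0.5316 0.2933 0.092 ]
 [0.4871 0.2835 0.092 ]
 [0.5724 0.3023 0.092 ]]
bore [0.56154711 0.01588306 0.037     ]
102.38642037765447
shift [-0.022 -0.007  0.384] turn [ 0.001 -0.002 -0.061] at [0.5249 0.2942 0.1991] t 1.55
```

>>> step_arm --pt "-0.012 0 0.13 0 0 -0.06 -0.3" --pt "-0.012 0 0.13 0 0 -0.06 -0.3" --pt "-0.012 0 0.13 0 0 -0.06 -0.3" --pt "-0.012 0 0.13 0 0 -0.06 -0.3" --pt "-0.012 0 0.13 0 0 -0.06 -0.3"

```text
time_s: 1.97
position: [0.5298, 0.295, 0.1621]
tcp_rot: [[-0.977, -0.215, 0.002], [-0.215, 0.977, 0.001], [-0.002, 0.0, -1.0]]
force: [-0.1, 0.4, 0.4]
opening: 0.656
grasp_force: 0.0
```

Run:
```python
from h import *
print([np.round(read_state()["position"],4) for i in range(2)])
c,T=wrist("w2");print(np.round(T[:3,3],4))
h=cv2.cvtColor(c["image"],cv2.COLOR_RGB2HSV)
for nm,lo,hi in(("brass",(15,110,60),(35,255,255)),("blue",(105,150,60),(125,255,255))):
  m=cv2.inRange(h,lo,hi)
  for a in cent(m>0):
    b=a[2]
    if 250<a[1][0]<390 and a[1][1]<330:
        p=ray(c,(b[0]+b[2]/2,b[1]+b[3]-b[2]/2),.092,T);print(nm,a,np.round(p,4))
        if nm=="brass": go(*p[:2],.084,102)
c,T=wrist("w2b");print(np.round(T[:3,3],4))
```

```text
[array([0.5298, 0.295 , 0.1621]), array([0.5298, 0.295 , 0.1621])]
[0.4583 0.2788 0.3326]
brass (657, [315.9, 246.2], [305, 225, 23, 40]) [0.5326 0.2935 0.092 ]
shift [-0.006 -0.006  0.261] turn [0.001 0.004 0.008] at [0.5302 0.2948 0.1622] t 2.02
blue (454, [315.5, 187.3], [304, 175, 24, 26]) [0.4888 0.2836 0.092 ]
[0.4585 0.2786 0.3326]
```

>>> step_arm --pt "-0.006 -0.005 0.1 0 0 0 -0.3" --pt "-0.006 -0.005 0.2 0 0 0 -0.3" --pt "-0.006 -0.005 0.26 0 0 0 -0.3" --pt "-0.006 -0.005 0.26 0 0 0 0.3" --pt "-0.006 -0.005 0.26 0 0 0 1" --pt "-0.006 -0.005 0.26 0 0 0 1" --pt "-0.006 -0.005 0.26 0 0 0 1" --pt "-0.006 -0.005 0.26 0 0 0 1"

```text
time_s: 2.73
position: [0.5332, 0.2931, 0.0843]
tcp_rot: [[-0.977, -0.214, 0.003], [-0.214, 0.977, 0.001], [-0.004, 0.0, -1.0]]
force: [-0.3, -0.2, 0.6]
opening: 0.356
grasp_force: 0.0
```

>>> step_arm --pt "0 0 0 0 0 0 1" --pt "0 0 0 0 0 0 1" --pt "0 0 0 0 0 0 1" --pt "0 0 0 0 0 0 1" --pt "0 0 0 0 0 0 1"

```text
time_s: 3.15
position: [0.5336, 0.2932, 0.0842]
tcp_rot: [[-0.977, -0.214, 0.004], [-0.213, 0.977, 0.001], [-0.004, 0.001, -1.0]]
force: [-0.2, -0.6, 7.1]
opening: 0.025
grasp_force: 3.6
```

Run:
```python
from h import *
c,T=wrist("w3");s=capture("scene")["image"]
i=np.hstack([cv2.resize(s[230:350,370:530],(520,390)),cv2.resize(c["image"][120:420,190:450],(280,390))])
cv2.imwrite("pics/m3.png",i[...,::-1]);st=read_state();print(st["opening"],st["grasp_force"])
```

```text
0.008333455356451804 3.634309396147728
```

View pics/m3.png

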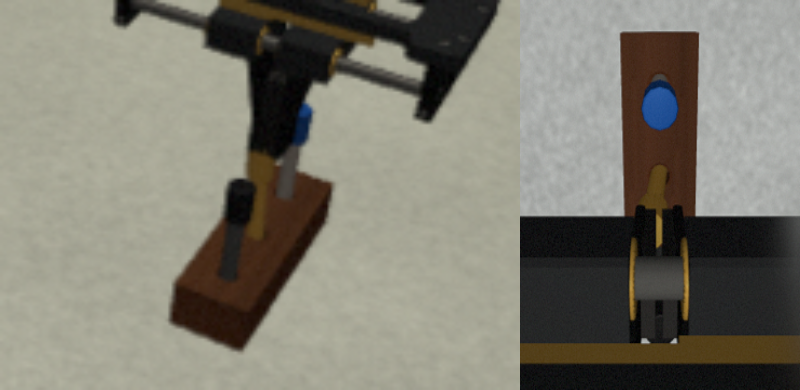

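The jaws are around the brass head and the shaft is still in its hole at crop (658,170). But the opening reads near zero at a low grip force, which doesn't fit a 16 mm head, so I'll hold a little longer and check.

>>> step_arm --pt "0 0 0 0 0 0 1" --pt "0 0 0 0 0 0 1" --pt "0 0 0 0 0 0 1"

```text
time_s: 3.5
position: [0.5336, 0.2934, 0.0843]
tcp_rot: [[-0.977, -0.214, 0.004], [-0.214, 0.977, 0.002], [-0.004, 0.001, -1.0]]
force: [-0.4, -0.4, 7.3]
opening: 0.007
grasp_force: 3.6
```

Run:
```python
from h import *
c,T=wrist("w4")
i=cv2.resize(c["image"][180:400,230:410],(654,600-0),interpolation=cv2.INTER_CUBIC)[:600]
cv2.imwrite("pics/m4.png",i[...,::-1]);st=read_state();print(st["opening"],st["grasp_force"],st["force"],st["moment"])
```

```text
0.009297027370723292 3.607412427663803 [-0.94181434  0.89488762  7.10002127] [0.09879349 0.05576868 0.01841829]
```

View pics/m4.png

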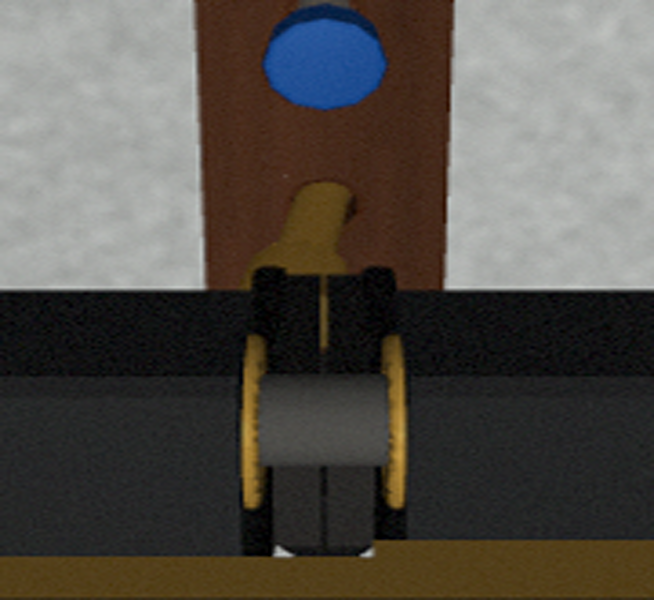

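The jaws are fully shut. The brass shaft leans slightly to crop-left and the head is partly hidden behind the fingertips, so it wasn't clamped. I'll project the known points to see which way it slipped.

Run:
```python
from h import *
T0=tool();c=capture("wrist");T=T0@c["T_tool_cam"];f=240/np.tan(np.radians(c["vertical_fov"])/2);Ti=np.linalg.inv(T)
def pr(p):
    q=Ti[:3,:3]@p+Ti[:3,3];return np.round([c["cx"]+f*q[0]/q[2],c["cy"]+f*q[1]/q[2]],1)
for z in(.03,.07,.092):
  for x,y in((.5316,.2934),(.528,.291)): print(z,x,pr(np.array([x,y,z])))
for z in(0,.006,.025): print("tool",z,pr(T0[:3,:3]@[0,0,z]+T0[:3,3]))
b=cv2.inRange(cv2.cvtColor(c["image"],cv2.COLOR_RGB2HSV),(105,120,40),(125,255,255));print(cent(b>0)[:1])
s=capture("scene");S=np.linalg.inv(s["world_from_camera"]);f=240/np.tan(np.radians(s["vertical_fov"])/2)
def ps(p):
    q=S[:3,:3]@p+S[:3,3];return np.round([s["cx"]+f*q[0]/q[2],s["cy"]+f*q[1]/q[2]],1)
for z in(.03,.07,.092): print("scene",z,ps(np.array([.53,.292,z])))
print("tip",ps(T0[:3,:3]@[0,0,.025]+T0[:3,3]))
cv2.imwrite("pics/m5.png",cv2.resize(s["image"][250:330,410:490],(600,600),interpolation=cv2.INTER_CUBIC)[...,::-1])
```

```text
0.03 0.5316 [320.1 254.3]
0.03 0.528 [317.7 248.4]
0.07 0.5316 [320.4 276.6]
0.07 0.528 [317.5 269.7]
0.092 0.5316 [320.6 293.1]
0.092 0.528 [317.3 285.4]
tool 0 [319.7 290.4]
tool 0.006 [319.6 285.9]
tool 0.025 [319.6 273.2]
[(1013, [318.9, 200.8], [302, 181, 35, 39])]
scene 0.03 [449.3 300. ]
scene 0.07 [452.1 283.2]
scene 0.092 [453.7 273.7]
tip [450.9 289. ]
```

View pics/m5.png

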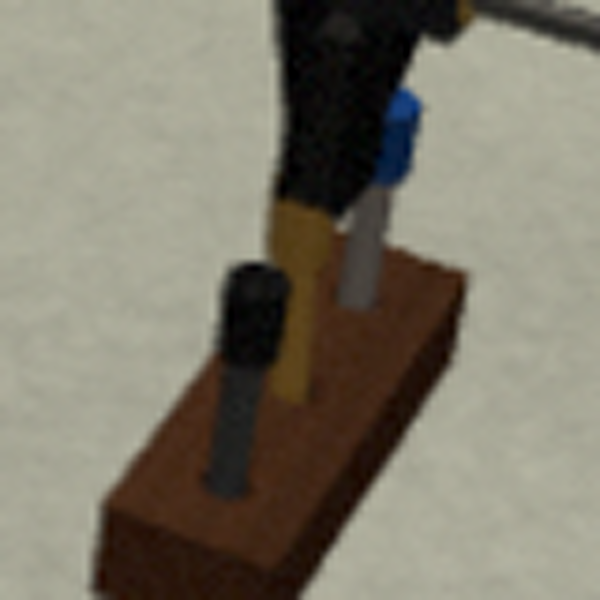

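The scene crop shows the brass head uncovered up to about (303,205), with the shut fingertips resting on its top. Both views put the real fingertips about 33 mm higher than the tool data says, near tool z of -8 mm. So the jaws closed above the head, which also explains the 7 N upward force. I'll lift, open, go about 32 mm lower and grip again.

>>> step_arm --pt "0 0 -0.08 0 0 0 -0.3" --pt "0 0 -0.08 0 0 0 -0.3" --pt "0 0 -0.08 0 0 0 -0.3" --pt "0 0 -0.08 0 0 0 -0.3" --pt "0 0 -0.08 0 0 0 -0.3" --pt "0 0 -0.08 0 0 0 -0.3" --pt "0 0 -0.08 0 0 0 -0.3"

```text
time_s: 4.23
position: [0.5315, 0.2924, 0.1056]
tcp_rot: [[-0.977, -0.214, -0.001], [-0.214, 0.977, -0.0], [0.002, -0.0, -1.0]]
force: [-0.6, 0.4, -0.1]
opening: 0.452
grasp_force: 0.0
```

Run:
```python
from h import *
T0=tool();c,T=wrist("w6")
h=cv2.cvtColor(c["image"],cv2.COLOR_RGB2HSV)
for a in cent(cv2.inRange(h,(15,110,60),(35,255,255))>0):
    b=a[2]
    if 250<a[1][0]<390 and a[1][1]<330:
        p=ray(c,(b[0]+b[2]/2,b[1]+b[3]-b[2]/2),.092,T);print(a,np.round(p,4));go(*p[:2],.052,102)
i=c["image"][150:400,160:480];cv2.imwrite("pics/m6.png",cv2.resize(i,(640,500))[...,::-1])
```

```text
(1045, [314.5, 268.4], [299, 242, 30, 49]) [0.5296 0.2889 0.092 ]
shift [ 0.009 -0.01   0.179] turn [-0.    -0.002  0.007] at [0.5316 0.2925 0.1058] t 4.28
```

View pics/m6.png

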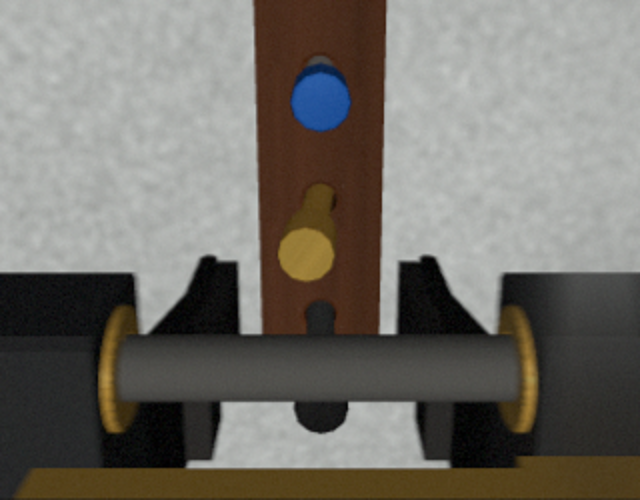

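The brass head is at (306,255) in the crop, leaning slightly left and well inside the open jaws.

>>> step_arm --pt "0.008 -0.012 0.06 0 0 0 -0.3" --pt "0.008 -0.012 0.12 0 0 0 -0.3" --pt "0.008 -0.012 0.18 0 0 0 -0.3" --pt "0.008 -0.012 0.18 0 0 0 -0.3" --pt "0.008 -0.012 0.18 0 0 0 -0.3"

```text
time_s: 4.7
position: [0.5295, 0.2883, 0.0514]
tcp_rot: [[-0.977, -0.214, -0.003], [-0.214, 0.977, -0.001], [0.003, -0.0, -1.0]]
force: [0.3, -0.1, 0.1]
opening: 0.649
grasp_force: 0.0
```

>>> step_arm --pt "0 0 0 0 0 0 1" --pt "0 0 0 0 0 0 1" --pt "0 0 0 0 0 0 1" --pt "0 0 0 0 0 0 1" --pt "0 0 0 0 0 0 1" --pt "0 0 0 0 0 0 1" --pt "0 0 0 0 0 0 1" --pt "0 0 0 0 0 0 1"

```text
time_s: 5.37
position: [0.5305, 0.289, 0.0527]
tcp_rot: [[-0.977, -0.213, 0.0], [-0.213, 0.977, 0.001], [-0.0, 0.001, -1.0]]
force: [-1.0, 0.3, 1.2]
opening: 0.171
grasp_force: 29.8
```

The opening reads 0.171, about 15 mm, at 30 N, so the head is held. Next is the lift.

>>> step_arm --pt "0 0 -0.06 0 0 0 1" --pt "0 0 -0.15 0 0 0 1" --pt "0 0 -0.27 0 0 0 1" --pt "0 0 -0.4 0 0 0 1" --pt "0 0 -0.4 0 0 0 1"

```text
time_s: 5.78
position: [0.5352, 0.2903, 0.1801]
tcp_rot: [[-0.977, -0.214, 0.014], [-0.214, 0.977, 0.005], [-0.015, 0.001, -1.0]]
force: [1.2, 0.6, 0.8]
opening: 0.165
grasp_force: 29.8
```

Run:
```python
from h import *
c,T=wrist("w7");s=capture("scene")["image"]
a=cv2.resize(c["image"][120:360,200:440],(400,400));b=cv2.resize(s[170:330,380:540],(400,400))
cv2.imwrite("pics/m7.png",np.hstack([a,b])[...,::-1])
st=read_state();print(st["opening"],st["grasp_force"])
go(.5606,.0153,.17,12)
```

```text
0.16874634634038074 29.81245984090492
shift [ 0.1   -0.912  0.014] turn [0.005 0.004 2.008] at [0.5314 0.289  0.1743] t 5.88
```

View pics/m7.png

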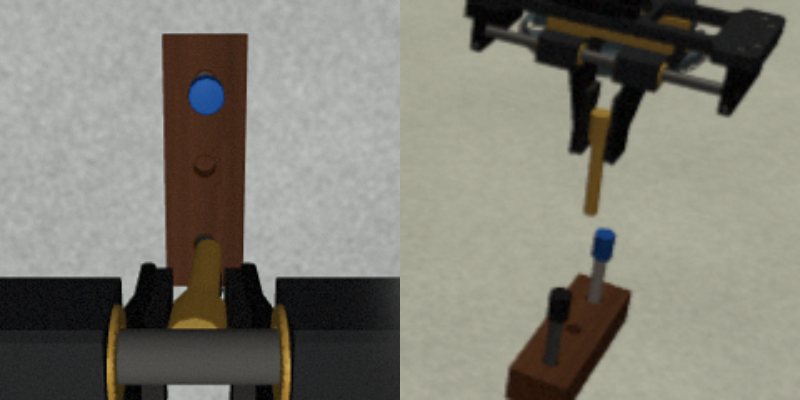

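The pin is out of its hole, held close to upright (foot at about (207,240) in the left crop), and the neighbours stand untouched. Now I carry it to the bore.

>>> step_arm --pt "0.05 -0.5 0 0 0 1 1" --pt "0.05 -0.5 0 0 0 1 1" --pt "0.05 -0.5 0 0 0 1 1" --pt "0.05 -0.5 0 0 0 1 1" --pt "0.05 -0.5 0 0 0 1 1" --pt "0.05 -0.5 0 0 0 1 1" --pt "0.05 -0.5 0 0 0 1 1" --pt "0.05 -0.5 0 0 0 1 1"

```text
time_s: 6.55
position: [0.5461, 0.1383, 0.1702]
tcp_rot: [[-0.841, 0.541, -0.005], [0.541, 0.841, -0.0], [0.004, -0.003, -1.0]]
force: [-0.4, 0.2, -1.0]
opening: 0.17
grasp_force: 29.8
```

```bash
python3 -c "
from h import *
go(.5606,.0153,.15,12)"
```

```text
shift [-0.263 -0.318  0.067] turn [-0.005 -0.003  1.006] at [0.5461 0.1383 0.1702] t 6.55
```

>>> step_arm --pt "-0.263 -0.318 0.05 0 0 1 1" --pt "-0.263 -0.318 0.05 0 0 1 1" --pt "-0.263 -0.318 0.05 0 0 1 1" --pt "-0.263 -0.318 0.05 0 0 1 1" --pt "-0.263 -0.318 0.05 0 0 1 1" --pt "-0.263 -0.318 0.05 0 0 1 1" --pt "-0.263 -0.318 0.05 0 0 1 1" --pt "-0.263 -0.318 0.05 0 0 1 1"

```text
time_s: 7.22
position: [0.5615, 0.0161, 0.1559]
tcp_rot: [[-0.214, 0.977, -0.003], [0.977, 0.214, 0.001], [0.001, -0.003, -1.0]]
force: [0.1, -0.9, -0.9]
opening: 0.165
grasp_force: 29.8
```

>>> step_arm --pt "0 0 0 0 0 0 1" --pt "0 0 0 0 0 0 1" --pt "0 0 0 0 0 0 1"

```text
time_s: 7.47
position: [0.5624, 0.0162, 0.157]
tcp_rot: [[-0.215, 0.977, -0.001], [0.977, 0.215, 0.0], [0.0, -0.001, -1.0]]
force: [-0.0, 0.1, 0.3]
opening: 0.175
grasp_force: 29.8
```

Run:
```python
from h import *
c,T=wrist("w8");t0=tool();np.save("w8T.npy",np.stack([T,t0]))
cv2.imwrite("pics/m8.png",cv2.resize(c["image"][80:330,180:460],(784,700))[:600][...,::-1])
go(.5606,.0153,.15,12)
```

```text
shift [-0.002 -0.007  0.024] turn [-0.001 -0.     0.009] at [0.5625 0.0162 0.1572] t 7.52
```

View pics/m8.png

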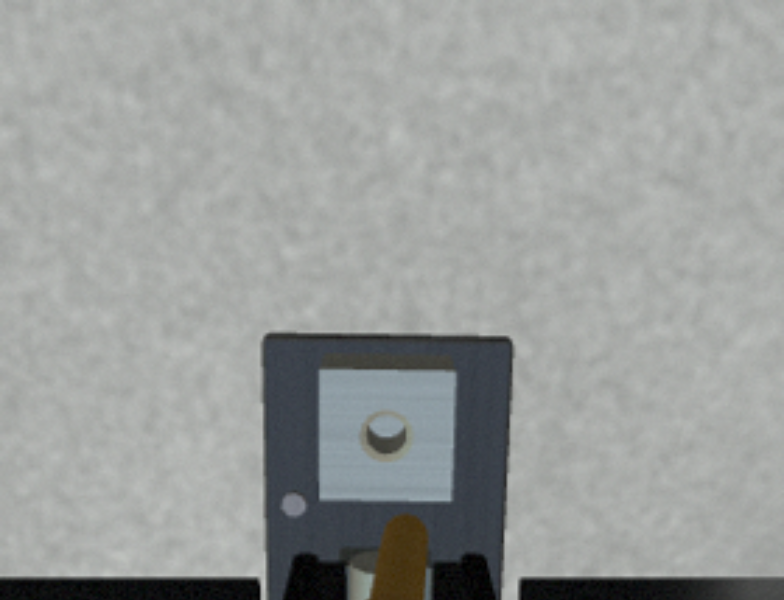

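The bore mouth is at crop (385,437), which is full-image (317.5,236). The foot of the held pin is at crop (406,534), full-image (325,270.7).

```bash
cat >> h.py <<'E'
def lean(c,T,t0,r0=None):
    "pin foot in tool coords and axis drift, from brass mask rows"
    return
E
python3 - <<'E'
from h import *
c=capture("wrist");T,t0=np.load("w8T.npy")
b=ray(c,(317.5,236.1),.037,T);ft=ray(c,(325,270.7),t0[2,3]-.0407,T)
print("bore",b,"foot",ft,"foot in tool",t0[:3,:3].T@(ft-t0[:3,3]))
d=t0[:3,:3].T@(b-ft);print("tool shift units",np.round(d/.3,4))
# shaft edges by row
img=cv2.imread("pics/w8.png");h=cv2.cvtColor(img,cv2.COLOR_BGR2HSV);m=cv2.inRange(h,(8,110,25),(35,255,255))
Tc=c["T_tool_cam"];f=240/np.tan(np.radians(c["vertical_fov"])/2)
xt=(t0[:3,:3].T@(ft-t0[:3,3]))[0]
for v in range(264,310,6):
    u=np.where(m[v,280:380])[0]+280
    if len(u)<5: continue
    r=Tc[:3,:3]@np.array([(u.mean()-c["cx"])/f,(v-c["cy"])/f,1]);o=Tc[:3,3];k=(xt-o[0])/r[0]
    print(v,u.min(),u.max(),np.round((o+k*r)*1000,1))
E
```

```text
bore [0.56259185 0.01369438 0.037     ] foot [0.56778052 0.01338827 0.1164776 ] foot in tool [-0.00386822  0.00455876  0.04069684]
tool shift units [ 0.0047 -0.0165  0.2649]
264 321 327 [-3.9  4.3 53. ]
270 317 331 [-3.9  4.1 41.6]
276 315 332 [-3.9  3.7 31.2]
282 314 331 [-3.9  3.  21.7]
288 314 331 [-3.9  2.9 12.9]
294 312 330 [-3.9  2.   4.9]
300 305 334 [-3.9  1.2 -2.6]
306 303 370 [-3.9  5.5 -9.5]
```

>>> step_arm --pt "0.005 -0.008 0.06 0.075 0 0 1" --pt "0.005 -0.008 0.12 0.075 0 0 1" --pt "0.005 -0.008 0.18 0.075 0 0 1" --pt "0.005 -0.008 0.2 0.075 0 0 1" --pt "0.005 -0.008 0.2 0.075 0 0 1" --pt "0.005 -0.008 0.2 0.075 0 0 1"

```text
time_s: 8.07
position: [0.5601, 0.0169, 0.0976]
tcp_rot: [[-0.214, 0.975, -0.058], [0.977, 0.213, -0.013], [0.0, -0.059, -0.998]]
force: [-0.2, 0.1, 0.0]
opening: 0.169
grasp_force: 29.8
```

Run:
```python
from h import *
t0=tool();c,T=wrist("w9");np.save("w9T.npy",np.stack([T,t0]));s=capture("scene")["image"];cv2.imwrite("pics/s9.png",s[...,::-1])
a=cv2.resize(c["image"][190:310,260:380],(400,400),interpolation=cv2.INTER_CUBIC);b=cv2.resize(s[180:280,280:380],(400,400),interpolation=cv2.INTER_CUBIC)
cv2.imwrite("pics/m9.png",np.hstack([a,b])[...,::-1]);print(t0.round(4).tolist(),read_state()["force"])
```

```text
[[-0.2139, 0.9752, -0.0578, 0.5601], [0.9769, 0.2135, -0.0125, 0.0169], [0.0001, -0.0591, -0.9983, 0.0976], [0.0, 0.0, 0.0, 1.0]] [ 0.08499364 -0.62316022  0.35171746]
```

View pics/m9.png

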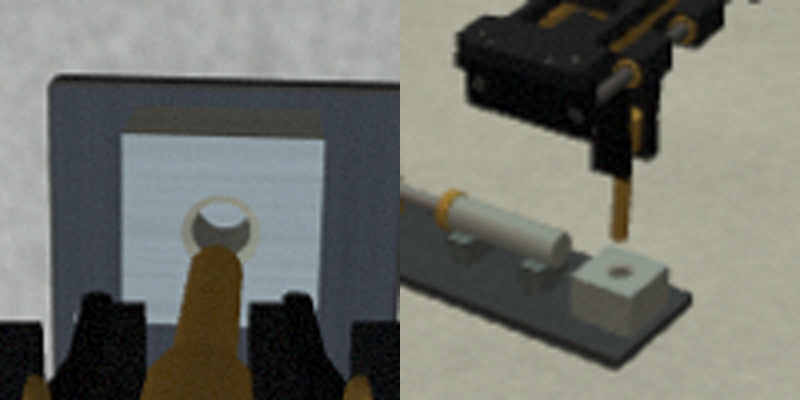

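The left crop shows the bore at (221,232), full-image (326.3,259.6), and the pin foot at about (217,263), full-image (325.1,268.9). In the scene crop the foot at (620,236) is right above the bore at (622,271). I'll triangulate the foot and bore from the two views.

Run:
```python
from h import *
c=capture("wrist");s=capture("scene");T,t0=np.load("w9T.npy")
def tri(pw,ps):
    A=[];b=[]
    for cc,TT,p in((c,T,pw),(s,s["world_from_camera"],ps)):
        o=TT[:3,3];q=ray(cc,p,0.,TT);d=(q-o)/np.linalg.norm(q-o);P=np.eye(3)-np.outer(d,d);A.append(P);b.append(P@o)
    return np.linalg.lstsq(np.vstack(A),np.hstack(b),rcond=None)[0]
F=tri((325.1,268.9),(335,238.8));B=tri((326.3,259.6),(335.5,247.75))
print("tri foot",F,"bore",B)
print("plane bore w,s",ray(c,(326.3,259.6),.037,T),ray(s,(335.5,247.75),.037))
for z in(.054,.0567,.060): print(z,"foot w,s",ray(c,(325.1,268.9),z,T),ray(s,(335,238.8),z))
```

```text
tri foot [0.56296429 0.01561743 0.05974371] bore [0.56241823 0.01512136 0.03638404]
plane bore w,s [0.56305549 0.01422828 0.037     ] [0.56284424 0.01715269 0.037     ]
0.054 foot w,s [0.56308112 0.01371063 0.054     ] [0.55635407 0.00888518 0.054     ]
0.0567 foot w,s [0.56297964 0.01468713 0.0567    ] [0.55947556 0.01194874 0.0567    ]
0.06 foot w,s [0.5628556  0.01588063 0.06      ] [0.56329071 0.01569309 0.06      ]
```

The foot is within 1 mm of the bore axis, about 23 mm above the mouth. Going down in small stages while watching the force.

>>> step_arm --pt "0 0.002 0.035 0 0 0 1" --pt "0 0.004 0.065 0 0 0 1" --pt "0 0.005 0.08 0 0 0 1" --pt "0 0.006 0.095 0 0 0 1" --pt "0 0.006 0.1 0 0 0 1" --pt "0 0.006 0.1 0 0 0 1"

```text
time_s: 8.77
position: [0.5596, 0.017, 0.0666]
tcp_rot: [[-0.214, 0.975, -0.059], [0.977, 0.213, -0.012], [0.001, -0.06, -0.998]]
force: [0.2, 1.0, -1.2]
opening: 0.171
grasp_force: 29.8
```

```bash
python3 -c "
from h import *
s=read_state();print(s['position'],s['force'],s['moment'])"
```

```text
[0.55959264 0.01699383 0.06659532] [ 0.15497563  0.99627875 -1.22602228] [-0.06227795  0.00889913  0.03235662]
```

>>> step_arm --pt "0 0.001 0.015 0 0 0 1" --pt "0 0.002 0.028 0 0 0 1" --pt "0 0.002 0.036 0 0 0 1" --pt "0 0.002 0.036 0 0 0 1" --pt "0 0.002 0.036 0 0 0 1"

```text
time_s: 9.18
position: [0.56, 0.0169, 0.0564]
tcp_rot: [[-0.214, 0.975, -0.058], [0.977, 0.213, -0.013], [0.0, -0.059, -0.998]]
force: [-0.1, -0.1, -0.6]
opening: 0.171
grasp_force: 29.8
```

>>> step_arm --pt "0 0.0005 0.006 0 0 0 1" --pt "0 0.0008 0.012 0 0 0 1" --pt "0 0.001 0.012 0 0 0 1" --pt "0 0.001 0.012 0 0 0 1"

```text
time_s: 9.52
position: [0.5615, 0.0167, 0.0553]
tcp_rot: [[-0.214, 0.975, -0.054], [0.977, 0.213, -0.013], [-0.001, -0.056, -0.998]]
force: [-1.4, 0.5, 12.6]
opening: 0.168
grasp_force: 29.7
```

That is firm contact at about the expected depth. I'll let go and back off upward.

>>> step_arm --pt "0 0 -0.008 0 0 0 1" --pt "0 0 -0.008 0 0 0 -0.1" --pt "0 0 -0.008 0 0 0 -0.1" --pt "0 0 -0.008 0 0 0 -0.1" --pt "0 0 -0.008 0 0 0 -0.1" --pt "0 0 -0.008 0 0 0 -0.1"

```text
time_s: 10.02
position: [0.5601, 0.017, 0.055]
tcp_rot: [[-0.214, 0.975, -0.058], [0.977, 0.213, -0.012], [0.0, -0.059, -0.998]]
force: [0.2, 0.6, -1.1]
opening: 0.459
grasp_force: 0.0
```

>>> step_arm --pt "0 -0.008 -0.1 -0.075 0 0 -0.2" --pt "0 -0.02 -0.2 -0.075 0 0 -0.2" --pt "0 -0.02 -0.3 -0.075 0 0 -0.2" --pt "0 -0.02 -0.4 -0.075 0 0 -0.2" --pt "0 -0.02 -0.4 -0.075 0 0 -0.2" --pt "0 -0.02 -0.4 -0.075 0 0 -0.2"

```text
time_s: 10.52
position: [0.5626, 0.017, 0.1773]
tcp_rot: [[-0.214, 0.977, 0.004], [0.977, 0.214, -0.001], [-0.002, 0.004, -1.0]]
force: [0.5, -0.3, -0.8]
opening: 0.597
grasp_force: 0.0
```

Run:
```python
from h import *
t0=tool();c,T=wrist("w10");s=capture("scene");tp=capture("top")
cv2.imwrite("pics/s10.png",s["image"][...,::-1]);cv2.imwrite("pics/t10.png",tp["image"][...,::-1])
for n,cc in(("w",c),("s",s),("t",tp)):
    h=cv2.cvtColor(cc["image"],cv2.COLOR_RGB2HSV);print(n,[a for a in cent(cv2.inRange(h,(13,110,60),(35,255,255))>0) if n!="s" or a[1][0]<420])
go(.5606,.0153,.17,12);print(read_state()["force"])
```

```text
w [(5865, [409.8, 390.0], [202, 372, 406, 27]), (712, [188.3, 335.1], [180, 303, 23, 64]), (559, [316.2, 244.4], [306, 224, 21, 38]), (459, [450.6, 347.6], [437, 315, 22, 52])]
s [(41507, [107.5, 390.6], [0, 244, 299, 236]), (969, [290.4, 19.4], [265, 1, 50, 39])]
t [(63690, [316.9, 50.8], [0, 0, 640, 126]), (312, [2.5, 22.8], [0, 0, 9, 66]), (232, [5.1, 274.5], [0, 252, 11, 46]), (37, [27.4, 178.4], [24, 175, 8, 8])]
shift [-0.007  0.     0.014] turn [-0.004 -0.002  0.007] at [0.56   0.0174 0.1741] t 10.67
[-0.17763752  0.14558213  0.75402833]
```

Run:
```python
from h import *
c=capture("wrist");T=tool()@c["T_tool_cam"];s=capture("scene");tp=capture("top")
h=cv2.cvtColor(c["image"],cv2.COLOR_RGB2HSV)
for a in cent(cv2.inRange(h,(13,110,60),(35,255,255))>0):
  b=a[2]
  if 300<b[0]<330:
    print(b)
    for z in(.09,.095,.1): print(z,ray(c,(b[0]+b[2]/2,b[1]+b[3]-b[2]/2),z,T))
for n,cc,(x0,x1,y0,y1) in(("s",s,(315,360,190,260)),("t",tp,(290,325,250,285))):
    h=cv2.cvtColor(cc["image"],cv2.COLOR_RGB2HSV)[y0:y1,x0:x1]
    for a in cent(cv2.inRange(h,(10,80,40),(35,255,255))>0)[:1]:
        b=a[2];print(n,a[0],b[0]+x0,b[1]+y0,b[2:])
        S=np.linalg.inv(cc["world_from_camera"]);f=240/np.tan(np.radians(cc["vertical_fov"])/2)
        for z in(.037,.095,.1):
            q=S[:3,:3]@[.5625,.0148,z]+S[:3,3];print(z,cc["cx"]+f*q[0]/q[2],cc["cy"]+f*q[1]/q[2])
```

```text
[311, 226, 21, 36]
0.09 [0.56349247 0.01335741 0.09      ]
0.095 [0.56314371 0.01484887 0.095     ]
0.1 [0.56279495 0.01634032 0.1       ]
s 130 332 224 [7, 25]
0.037 334.86016616267233 247.28279419778266
0.095 335.130556888484 224.79177598396103
0.1 335.15459852193055 222.79200023679633
```

The numbers agree in both views: the head top is at z of about 0.095 over the bore, so the pin is home. Next is the grip.

```bash
python3 -c "
from h import *
go(.595,-.151,.17,11.5)"
```

```text
shift [-0.573 -0.007  0.013] turn [-0.004 -0.002  0.018] at [0.5603 0.0173 0.174 ] t 10.82
```

>>> step_arm --pt "-0.12 0 0 0 0 0.01 -0.2" --pt "-0.25 0 0 0 0 0.01 -0.2" --pt "-0.38 0 0 0 0 0.01 -0.2" --pt "-0.5 0 0 0 0 0.01 -0.2" --pt "-0.57 -0.007 0 0 0 0.01 -0.2" --pt "-0.57 -0.007 0 0 0 0.01 -0.2" --pt "-0.57 -0.007 0 0 0 0.01 -0.2"

```text
time_s: 11.4
position: [0.5952, -0.1513, 0.1742]
tcp_rot: [[-0.203, 0.979, -0.002], [0.979, 0.203, 0.001], [0.002, -0.002, -1.0]]
force: [-0.2, 0.4, -0.8]
opening: 0.599
grasp_force: 0.0
```

Run:
```python
from h import *
t0=tool();c,T=wrist("w11");h=cv2.cvtColor(c["image"],cv2.COLOR_RGB2HSV);print(t0[:3,3])
for n,lo,hi in(("wood",(5,60,30),(25,255,255)),("red",(0,150,60),(6,255,255)),("red2",(172,120,60),(180,255,255)),("brass",(18,110,60),(35,255,255)),("white",(0,0,170),(180,40,255))):
    print(n,cent(cv2.inRange(h,lo,hi)>0))
for v in range(215,300,7): print(v,h[v,320].tolist(),c["image"][v,320].tolist())
```

```text
[ 0.59522697 -0.15128     0.17424174]
wood [(7067, [417.7, 390.4], [202, 378, 408, 23]), (1033, [630.1, 247.9], [613, 204, 27, 71]), (866, [188.7, 334.5], [179, 302, 25, 65]), (822, [448.8, 336.2], [434, 303, 26, 64])]
red [(82, [351.6, 291.6], [345, 289, 15, 6]), (15, [352.0, 298.0], [345, 298, 15, 1])]
red2 [(2, [357.5, 291.0], [357, 291, 2, 1]), (1, [355.0, 289.0], [355, 289, 1, 1]), (1, [350.0, 290.0], [350, 290, 1, 1]), (1, [348.0, 289.0], [348, 289, 1, 1])]
brass [(6255, [416.2, 390.0], [202, 378, 407, 21]), (759, [188.4, 334.6], [179, 303, 24, 64]), (580, [631.3, 250.3], [613, 209, 27, 65]), (412, [451.2, 347.4], [437, 316, 22, 51])]
white [(69490, [145.1, 161.9], [0, 0, 280, 317]), (69034, [485.7, 162.3], [331, 0, 309, 317]), (4266, [320.4, 367.5], [244, 351, 159, 33]), (458, [116.0, 13.8], [95, 0, 42, 33])]
215 [109, 31, 140] [123, 129, 140]
222 [19, 168, 112] [112, 86, 38]
229 [13, 155, 56] [56, 37, 22]
236 [15, 154, 114] [114, 79, 45]
243 [14, 154, 111] [111, 76, 44]
250 [15, 153, 112] [112, 79, 45]
257 [102, 18, 72] [67, 70, 72]
264 [113, 41, 75] [63, 66, 75]
271 [107, 48, 74] [60, 66, 74]
278 [111, 42, 79] [66, 70, 79]
285 [108, 50, 76] [61, 67, 76]
292 [102, 50, 76] [61, 70, 76]
299 [103, 49, 73] [59, 67, 73]
```

Run:
```python
from h import *
T=tool()@capture("wrist")["T_tool_cam"];c=capture("wrist");h=cv2.cvtColor(c["image"],cv2.COLOR_RGB2HSV)
m=cv2.inRange(h,(8,100,80),(18,220,200));m[:200]=0;m[300:]=0
for a in cent(m>0)[:2]:
    b=a[2];print(a)
    for p in(a[1],(b[0]+b[2]/2,b[1]+b[3]-b[2]/2)): print(ray(c,p,.088,T))
for z in(.018,.024): print("clip",ray(c,(352,296),z,T))
# gauge edges at plate level: dark plate mask edges for yaw
i=c["image"];hv=h
for v in(120,160,200,240):
    d=np.where((h[v,:,2]<95)&(h[v,:,0]>95))[0];d=d[(d>150)&(d<500)]
    if len(d): print(v,d.min(),d.max(),ray(c,(d.min(),v),.01,T)[:2],ray(c,(d.max(),v),.01,T)[:2])
```

```text
(583, [629.5, 247.5], [614, 208, 26, 71])
[ 0.82101299 -0.10470632  0.088     ]
[ 0.82541043 -0.11857114  0.088     ]
(395, [319.2, 248.3], [308, 238, 23, 22])
[ 0.59641623 -0.15251102  0.088     ]
[ 0.59666589 -0.15261672  0.088     ]
clip [ 0.64206    -0.21387728  0.018     ]
clip [ 0.6409412  -0.21138618  0.024     ]
120 276 364 [ 0.53971408 -0.0677066 ] [ 0.61548483 -0.0518572 ]
160 277 363 [ 0.54657031 -0.10136315] [ 0.62276367 -0.08540617]
200 278 361 [ 0.55383632 -0.13703128] [ 0.6295656  -0.12115129]
240 279 331 [ 0.56154998 -0.17489688] [ 0.61046305 -0.16462624]
```

The grip is at (0.5965, -0.1526) with the gauge along -78.5°. I'll move ahead and lower, so the wrist camera looks almost straight down on pointer and clip.

>>> step_arm --pt "-0.12 0 0 0 0 0 -0.2" --pt "-0.24 0 0.03 0 0 0 -0.2" --pt "-0.3 0 0.1 0 0 0 -0.2" --pt "-0.3 0 0.13 0 0 0 -0.2" --pt "-0.3 0 0.13 0 0 0 -0.2" --pt "-0.3 0 0.13 0 0 0 -0.2"

```text
time_s: 12.05
position: [0.6134, -0.2359, 0.1356]
tcp_rot: [[-0.207, 0.978, -0.003], [0.978, 0.207, 0.002], [0.003, -0.002, -1.0]]
force: [-0.7, -0.1, 0.3]
opening: 0.601
grasp_force: 0.0
```

Run:
```python
from h import *
t0=tool();c,T=wrist("w12");np.save("w12T.npy",np.stack([T,t0]));h=cv2.cvtColor(c["image"],cv2.COLOR_RGB2HSV);print(t0[:3,3])
f=240/np.tan(np.radians(c["vertical_fov"])/2);Ti=np.linalg.inv(T);u=np.array([.1994,-.9799,0]);w=np.array([.98,.1994,0])
g=np.array([.5965,-.1526,0])
def pr(p):
    q=Ti[:3,:3]@p+Ti[:3,3];return np.round([c["cx"]+f*q[0]/q[2],c["cy"]+f*q[1]/q[2]],1)
print("wood",pr(g+[0,0,.088]),"ptr",pr(g+w*.0215+[0,0,.0185]),pr(g+w*.009+[0,0,.0185]),"clip",pr(g+w*.032+u*.067+[0,0,.022]))
m=cv2.inRange(h,(0,130,60),(7,255,255))|cv2.inRange(h,(173,130,60),(180,255,255));print("red",cent(m>0))
x0,y0=[int(k) for k in pr(g+w*.015+[0,0,.0185])]
gr=cv2.cvtColor(c["image"],cv2.COLOR_RGB2GRAY)
print(x0,y0)
for v in range(y0-12,y0+14): print(v,gr[v,x0-18:x0+26:2].tolist())
```

```text
[ 0.61336627 -0.23594986  0.13560848]
wood [318.9 120.5] ptr [347.4 126. ] [330.9 125.9] clip [358.4 213.9]
red [(101, [357.6, 211.8], [349, 209, 19, 6]), (55, [358.3, 218.0], [349, 217, 19, 3])]
338 125
113 [85, 80, 83, 85, 79, 82, 80, 58, 195, 200, 199, 199, 198, 197, 201, 201, 198, 200, 201, 199, 201, 198]
114 [83, 82, 79, 83, 80, 83, 83, 51, 198, 199, 199, 200, 199, 199, 197, 197, 198, 200, 196, 197, 198, 196]
115 [83, 85, 82, 80, 80, 81, 83, 50, 195, 196, 198, 198, 198, 197, 199, 197, 198, 197, 196, 197, 199, 198]
116 [83, 81, 86, 81, 83, 84, 86, 48, 196, 198, 200, 202, 201, 199, 196, 202, 199, 200, 199, 199, 200, 199]
117 [85, 83, 81, 85, 86, 82, 84, 44, 194, 204, 207, 204, 203, 205, 205, 205, 203, 203, 199, 200, 200, 202]
118 [85, 77, 85, 81, 79, 84, 84, 46, 196, 190, 155, 155, 153, 160, 161, 159, 160, 198, 198, 199, 199, 199]
119 [83, 81, 83, 79, 83, 84, 78, 47, 196, 170, 64, 56, 59, 60, 59, 55, 52, 198, 200, 200, 198, 199]
120 [84, 84, 81, 78, 81, 87, 78, 54, 198, 196, 189, 188, 189, 192, 191, 190, 186, 200, 199, 200, 200, 199]
121 [84, 83, 82, 84, 83, 83, 78, 45, 196, 201, 
[... 1155 characters left out ...]
0, 111, 113, 121, 121, 119, 137, 202, 200, 199, 199, 200]
133 [84, 81, 81, 72, 72, 123, 61, 57, 197, 162, 98, 95, 95, 91, 90, 85, 106, 203, 200, 200, 199, 201]
134 [86, 79, 60, 39, 115, 119, 62, 57, 200, 197, 195, 194, 192, 191, 192, 193, 191, 199, 201, 200, 199, 197]
135 [70, 44, 36, 76, 125, 107, 59, 59, 199, 204, 200, 202, 203, 202, 203, 202, 203, 197, 200, 200, 201, 201]
136 [25, 58, 103, 80, 65, 67, 63, 57, 203, 201, 203, 201, 201, 201, 199, 201, 201, 199, 202, 199, 198, 197]
137 [94, 114, 87, 70, 55, 60, 60, 59, 202, 198, 202, 203, 200, 199, 204, 201, 199, 199, 198, 200, 200, 199]
138 [72, 75, 65, 63, 66, 66, 66, 58, 200, 203, 202, 207, 209, 209, 207, 202, 202, 198, 201, 197, 199, 200]
```

Run:
```python
from h import *
c=capture("wrist");T,t0=np.load("w12T.npy");u=np.array([.1994,-.9799,0])
p=ray(c,(347,125.9),.0185,T);print("ptr",p,(ray(c,(347,125.3),.0185,T)-p)@u,(ray(c,(347,126.5),.0185,T)-p)@u)
for z in(.021,.023,.025,.027):
    L=ray(c,(358,215.8),z,T);far=ray(c,(358,219.7),z,T);b=ray(c,(358,208.7),z-.011,T)
    print(z,"line",(L-p)@u,"far",(far-p)@u-.004,"near base",(b-p)@u+.004)
img=c["image"]*0
i=cv2.imread("pics/w12.png")[...,::-1]
for v in range(205,224): print(v,i[v,358].tolist(),i[v,352].tolist(),i[v,364].tolist())
```

```text
ptr [ 0.61725423 -0.14829727  0.0185    ] -0.00043335290591267405 0.00043372015838978985
0.021 line 0.06878668076248538 far 0.06798052656354554 near base 0.06898197284076306
0.023 line 0.06838958915108954 far 0.06756105650319866 near base 0.06862528551623542
0.025 line 0.0679924975396937 far 0.06714158644285173 near base 0.0682685981917078
0.027 line 0.06759540592829784 far 0.06672211638250482 near base 0.06791191086718014
205 [197, 205, 199] [195, 204, 198] [193, 202, 198]
206 [195, 205, 199] [196, 205, 197] [194, 203, 197]
207 [200, 212, 205] [201, 215, 207] [198, 210, 202]
208 [140, 124, 119] [133, 119, 113] [148, 135, 130]
209 [76, 35, 34] [76, 30, 29] [81, 48, 42]
210 [70, 10, 5] [72, 0, 0] [65, 5, 0]
211 [167, 25, 12] [170, 27, 18] [167, 25, 19]
212 [196, 39, 30] [197, 40, 31] [192, 31, 25]
213 [197, 38, 29] [198, 36, 26] [194, 29, 19]
214 [175, 55, 48] [176, 66, 60] [180, 55, 47]
215 [190, 201, 193] [193, 204, 198] [192, 200, 194]
216 [195, 199, 192] [195, 189, 184] [195, 201, 193]
217 [192, 84, 79] [190, 75, 72] [192, 84, 81]
218 [194, 26, 21] [191, 23, 11] [190, 25, 14]
219 [188, 24, 12] [189, 19, 15] [189, 19, 14]
220 [155, 123, 120] [145, 122, 118] [160, 122, 119]
221 [191, 198, 193] [189, 201, 194] [192, 203, 194]
222 [197, 208, 202] [199, 209, 202] [195, 207, 198]
223 [196, 206, 198] [194, 204, 196] [197, 205, 198]
```

The pull needed is about 68 mm. Now I go over the grip and down around it.

```bash
python3 -c "
from h import *
go(.5965,-.1526,.042,11.5)"
```

```text
shift [ 0.286 -0.001  0.317] turn [ 0.    -0.     0.011] at [ 0.6145 -0.2365  0.1372] t 12.15
```

>>> step_arm --pt "0.12 -0.001 0 0 0 0.01 -0.2" --pt "0.24 -0.001 0 0 0 0.01 -0.2" --pt "0.286 -0.001 0 0 0 0.01 -0.2" --pt "0.286 -0.001 0 0 0 0.01 -0.2" --pt "0.286 -0.001 0 0 0 0.01 -0.2"

```text
time_s: 12.57
position: [0.5971, -0.1533, 0.1378]
tcp_rot: [[-0.201, 0.98, 0.002], [0.98, 0.201, -0.001], [-0.002, 0.002, -1.0]]
force: [-0.1, -0.4, 0.1]
opening: 0.601
grasp_force: 0.0
```

```bash
python3 -c "
from h import *
go(.5965,-.1526,.042,11.5)
T=tool();c=capture('wrist');h=cv2.cvtColor(c['image'],cv2.COLOR_RGB2HSV)
m=cv2.inRange(h,(8,100,80),(18,220,200));m[:200]=0;m[300:]=0;m[:,:250]=0;m[:,390:]=0
for a in cent(m>0)[:2]: print(a,ray(c,(a[2][0]+a[2][2]/2,a[2][1]+a[2][3]-a[2][2]/2),.088,T@c['T_tool_cam']))"
```

```text
shift [ 0.003 -0.002  0.319] turn [0.002 0.002 0.003] at [ 0.5971 -0.1533  0.1378] t 12.57
(519, [316.8, 258.0], [304, 246, 27, 25]) [ 0.59689212 -0.15176836  0.088     ]
(3, [305.7, 240.0], [305, 239, 2, 3]) [ 0.58756181 -0.14247367  0.088     ]
```

Still consistent, so down around the post, watching the force.

>>> step_arm --pt "0.003 0 0.1 0 0 0 -0.2" --pt "0.003 0 0.18 0 0 0 -0.2" --pt "0.003 0 0.25 0 0 0 -0.2" --pt "0.003 0 0.3 0 0 0 -0.2" --pt "0.003 0 0.315 0 0 0 -0.2" --pt "0.003 0 0.315 0 0 0 -0.2"

```text
time_s: 13.12
position: [0.596, -0.1546, 0.0408]
tcp_rot: [[-0.197, 0.98, -0.002], [0.98, 0.197, 0.0], [0.001, -0.001, -1.0]]
force: [-0.4, 0.1, 0.1]
opening: 0.599
grasp_force: 0.0
```

>>> step_arm --pt "0 0 0 0 0 0 1" --pt "0 0 0 0 0 0 1" --pt "0 0 0 0 0 0 1" --pt "0 0 0 0 0 0 1" --pt "0 0 0 0 0 0 1" --pt "0 0 0 0 0 0 1" --pt "0 0 0 0 0 0 1"

```text
time_s: 13.7
position: [0.5961, -0.1537, 0.0425]
tcp_rot: [[-0.199, 0.98, -0.0], [0.98, 0.199, -0.0], [-0.0, -0.0, -1.0]]
force: [-1.4, 0.4, 2.1]
opening: 0.2
grasp_force: 30.0
```

The grip is held, 17.4 mm wide at 30 N. Drawing it out most of the way, then I'll look.

>>> step_arm --pt "-0.02 0 0 0 0 0 1" --pt "-0.05 0 0 0 0 0 1" --pt "-0.09 0 0 0 0 0 1" --pt "-0.13 0 0 0 0 0 1" --pt "-0.17 0 0 0 0 0 1" --pt "-0.2 0 0 0 0 0 1" --pt "-0.21 0 0 0 0 0 1" --pt "-0.21 0 0 0 0 0 1"

```text
time_s: 14.37
position: [0.6085, -0.2143, 0.0424]
tcp_rot: [[-0.196, 0.981, -0.001], [0.981, 0.196, 0.004], [0.004, -0.0, -1.0]]
force: [-0.5, 8.6, 7.2]
opening: 0.201
grasp_force: 30.0
```

Run:
```python
from h import *
t0=tool();c,T=wrist("w13");np.save("w13T.npy",np.stack([T,t0]));s=read_state();u=np.array([.1994,-.9799,0])
print(t0[:3,3],s["force"],"travel",(t0[:3,3]-[.5961,-.1537,.0425])@u)
f=240/np.tan(np.radians(c["vertical_fov"])/2);Ti=np.linalg.inv(T)
def pr(p):
    q=Ti[:3,:3]@p+Ti[:3,3];return np.round([c["cx"]+f*q[0]/q[2],c["cy"]+f*q[1]/q[2]],1)
P=np.array([.61725,-.1483,.0185]);print("clip exp",pr(P+u*.068+np.array([.98,.1994,0])*.0105+[0,0,.005]),"ptr exp",pr(P+u*.063))
h=cv2.cvtColor(c["image"],cv2.COLOR_RGB2HSV)
m=cv2.inRange(h,(0,130,60),(7,255,255))|cv2.inRange(h,(173,130,60),(180,255,255));print("red",cent(m>0))
for n in("scene","top"):
    k=capture(n);cv2.imwrite(f"pics/{n}13.png",k["image"][...,::-1]);h=cv2.cvtColor(k["image"],cv2.COLOR_RGB2HSV)
    m=cv2.inRange(h,(0,130,60),(6,255,255))|cv2.inRange(h,(173,130,60),(180,255,255));print(n,[a for a in cent(m>0) if 220<a[1][0]<450])
```

```text
[ 0.60845967 -0.21432597  0.04243373] [-1.04756711  8.27840978  6.68365785] travel 0.06187191111186389
clip exp [374.5 285.8] ptr exp [355.3 274.4]
red [(296, [373.7, 279.2], [360, 274, 29, 13]), (31, [365.4, 289.5], [362, 288, 8, 4])]
scene [(60, [282.4, 106.2], [279, 91, 7, 32]), (23, [246.7, 229.3], [244, 227, 6, 6])]
top []
```

The rod moves with the hand: 62 mm of travel and 8.3 N, just what the spring should give. I'll check the needle and clip pixels up close.

Run:
```python
import cv2
i=cv2.imread("pics/w13.png");g=cv2.cvtColor(i,cv2.COLOR_BGR2GRAY)
for v in range(258,298): print(v,g[v,338:392:3].tolist(),i[v,374,::-1].tolist())
```

```text
258 [65, 221, 112, 70, 68, 70, 67, 68, 65, 218, 218, 218, 218, 217, 215, 218, 219, 183] [213, 222, 214]
259 [62, 220, 141, 115, 116, 117, 115, 118, 110, 217, 217, 218, 219, 218, 216, 218, 216, 187] [215, 222, 215]
260 [69, 221, 212, 212, 213, 214, 215, 213, 213, 218, 219, 217, 216, 219, 217, 219, 216, 189] [212, 220, 210]
261 [64, 221, 217, 220, 220, 221, 220, 220, 220, 219, 215, 216, 216, 218, 217, 217, 218, 190] [212, 220, 210]
262 [66, 219, 219, 217, 218, 219, 219, 217, 218, 216, 218, 217, 217, 219, 217, 218, 216, 196] [212, 220, 211]
263 [63, 220, 217, 219, 217, 218, 218, 215, 219, 216, 218, 218, 218, 216, 219, 217, 218, 194] [213, 222, 213]
264 [63, 220, 219, 219, 219, 220, 220, 221, 218, 218, 219, 217, 217, 218, 217, 216, 219, 193] [213, 221, 210]
265 [64, 219, 216, 214, 215, 218, 218, 210, 218, 218, 219, 218, 217, 218, 215, 218, 217, 183] [212, 221, 210]
266 [65, 220, 218, 138, 93, 82, 85, 125, 216, 220, 216, 216, 217, 215, 216, 216, 219, 185] [213, 221, 211]
267 [65, 220, 218, 143, 71, 79, 85, 151, 220, 217, 218, 218, 220, 216, 217, 217, 218, 182] [217, 223, 213]
268 [72, 230
[... 2101 characters left out ...]
, 13]
290 [12, 2, 19, 11, 0, 5, 1, 80, 64, 74, 80, 17, 9, 15, 17, 17, 9, 17] [3, 11, 13]
291 [11, 7, 20, 5, 9, 8, 7, 81, 89, 69, 64, 9, 13, 22, 20, 16, 8, 9] [11, 14, 9]
292 [13, 7, 15, 13, 13, 8, 8, 104, 205, 195, 203, 18, 15, 8, 13, 13, 17, 27] [13, 15, 18]
293 [16, 13, 6, 7, 10, 11, 8, 58, 220, 219, 224, 14, 13, 15, 19, 21, 10, 17] [10, 16, 7]
294 [10, 14, 12, 18, 7, 1, 14, 1, 219, 218, 227, 12, 11, 5, 10, 21, 15, 17] [11, 10, 16]
295 [17, 0, 9, 17, 11, 11, 3, 0, 218, 216, 228, 18, 11, 14, 11, 12, 14, 6] [12, 10, 13]
296 [18, 1, 9, 21, 3, 8, 3, 4, 222, 219, 227, 22, 13, 12, 15, 15, 5, 15] [13, 13, 16]
297 [20, 14, 16, 16, 6, 0, 3, 3, 217, 217, 229, 11, 17, 16, 17, 15, 16, 16] [12, 20, 16]
```

Run:
```python
from h import *
c=capture("wrist");T,t0=np.load("w13T.npy");u=np.array([.1994,-.9799,0])
p=ray(c,(350,272.),.0185,T)@u
for v in(271.3,273): print(v,(ray(c,(350,v),.0185,T)@u-p)*1000)
for z in(.021,.023,.025):
    print(z,[round((ray(c,(366,v),zz,T)@u-p)*1000+o,2) for v,zz,o in((286.5,z,0),(291.7,z,-4),(278.8,z,4),(272.9,z-.011,4))])
```

```text
271.3 -0.4251550849686536
273 0.60817489982401
0.021 [np.float64(7.91), np.float64(7.11), np.float64(7.21), np.float64(7.72)]
0.023 [np.float64(7.08), np.float64(6.25), np.float64(6.43), np.float64(6.98)]
0.025 [np.float64(6.26), np.float64(5.4), np.float64(5.66), np.float64(6.24)]
```

Both views agree if the clip top is at 25 mm, leaving about 6 mm to go.

>>> step_arm --pt "-0.01 0 0 0 0 0 1" --pt "-0.0205 0 0 0 0 0 1" --pt "-0.0205 0 0 0 0 0 1" --pt "-0.0205 0 0 0 0 0 1" --pt "-0.0205 0 0 0 0 0 1" --pt "-0.0205 0 0 0 0 0 1"

```text
time_s: 15.07
position: [0.6094, -0.219, 0.0424]
tcp_rot: [[-0.197, 0.98, -0.002], [0.98, 0.197, 0.005], [0.005, -0.001, -1.0]]
force: [-0.7, 9.0, 7.1]
opening: 0.197
grasp_force: 30.0
```

Run:
```python
from h import *
t0=tool();c,T=wrist("w14");np.save("w14T.npy",np.stack([T,t0]));s=read_state();u=np.array([.1994,-.9799,0])
print(t0[:3,3],s["force"],s["opening"],"travel",(t0[:3,3]-[.5961,-.1537,.0425])@u)
g=cv2.cvtColor(c["image"],cv2.COLOR_RGB2GRAY)
for v in range(250,292): print(v,g[v,338:392:3].tolist(),c["image"][v,368].tolist())
```

```text
[ 0.60937552 -0.21899423  0.04243518] [-0.92215621  8.27043221  6.40623098] 0.1961149806022985 travel 0.06662895805512703
250 [66, 221, 135, 91, 94, 95, 92, 93, 89, 218, 216, 216, 217, 217, 219, 219, 217, 185] [212, 220, 210]
251 [68, 218, 141, 61, 60, 62, 58, 57, 56, 216, 218, 216, 217, 216, 214, 216, 216, 188] [213, 222, 212]
252 [67, 222, 215, 213, 213, 215, 213, 208, 211, 218, 216, 217, 218, 216, 218, 215, 216, 189] [211, 220, 212]
253 [66, 221, 219, 218, 220, 220, 219, 221, 219, 215, 216, 216, 216, 218, 216, 216, 217, 191] [211, 220, 211]
254 [70, 219, 217, 217, 218, 220, 218, 216, 216, 218, 217, 216, 218, 217, 217, 218, 217, 192] [212, 221, 213]
255 [67, 222, 217, 216, 217, 218, 218, 218, 216, 217, 218, 216, 217, 216, 219, 216, 218, 193] [212, 222, 212]
256 [66, 219, 218, 219, 219, 219, 220, 216, 217, 219, 217, 218, 216, 216, 216, 216, 218, 191] [213, 220, 213]
257 [64, 218, 216, 222, 226, 226, 224, 224, 217, 217, 217, 218, 217, 218, 217, 219, 217, 189] [211, 221, 212]
258 [64, 220, 219, 185, 145, 143, 140, 135, 215, 217, 215, 215, 216, 216, 217, 216, 217, 186] [210, 219, 208]

[... 2561 characters left out ...]
 133, 133, 133, 128, 189] [183, 112, 101]
285 [9, 14, 21, 6, 8, 9, 5, 215, 215, 214, 214, 223, 225, 224, 226, 224, 219, 194] [208, 218, 205]
286 [7, 14, 15, 13, 7, 8, 1, 222, 219, 217, 220, 115, 113, 112, 116, 114, 113, 97] [214, 225, 213]
287 [4, 7, 9, 14, 2, 1, 4, 225, 217, 218, 220, 19, 24, 20, 25, 18, 26, 24] [214, 224, 212]
288 [10, 11, 6, 17, 2, 12, 4, 212, 217, 218, 221, 9, 14, 17, 12, 13, 14, 8] [216, 225, 213]
289 [5, 12, 9, 18, 7, 8, 6, 211, 216, 216, 223, 15, 24, 11, 12, 7, 5, 11] [219, 227, 214]
290 [12, 17, 11, 8, 2, 12, 15, 212, 218, 215, 225, 11, 12, 5, 18, 11, 11, 23] [221, 228, 217]
291 [10, 17, 8, 13, 10, 11, 9, 167, 218, 217, 224, 17, 13, 22, 13, 12, 9, 19] [219, 228, 213]
```

The needle centre is still about 1.2 mm short of the white line, with no slip in the grip. A last small pull will fix that.

>>> step_arm --pt "-0.004 0 0 0 0 0 1" --pt "-0.004 0 0 0 0 0 1" --pt "-0.004 0 0 0 0 0 1" --pt "-0.004 0 0 0 0 0 1" --pt "-0.004 0 0 0 0 0 1" --pt "-0.004 0 0 0 0 0 1" --pt "-0.004 0 0 0 0 0 1" --pt "-0.004 0 0 0 0 0 1"

```text
time_s: 15.78
position: [0.6096, -0.22, 0.0424]
tcp_rot: [[-0.197, 0.98, -0.002], [0.98, 0.197, 0.005], [0.005, -0.001, -1.0]]
force: [-0.7, 8.6, 7.2]
opening: 0.194
grasp_force: 30.0
```

Run:
```python
from h import *
t0=tool();c,T=wrist("w15");s=read_state();u=np.array([.1994,-.9799,0])
print(t0[:3,3],s["force"],s["opening"],s["grasp_force"],"travel",(t0[:3,3]-[.5961,-.1537,.0425])@u)
g=cv2.cvtColor(c["image"],cv2.COLOR_RGB2GRAY).astype(int)
print([(v,g[v,347],c["image"][v,368].tolist()) for v in range(262,286)])
sc=capture("scene");h=cv2.cvtColor(sc["image"],cv2.COLOR_RGB2HSV)[190:260,315:360];print([a[2] for a in cent(cv2.inRange(h,(10,80,40),(35,255,255))>0)[:1]])
```

```text
[ 0.60958298 -0.21998374  0.04243936] [-0.73404239  7.76148964  7.49766761] 0.19937475505258193 29.99954310245812 travel 0.0676399437480389
[(262, np.int64(217), [214, 223, 213]), (263, np.int64(220), [223, 234, 224]), (264, np.int64(230), [108, 98, 93]), (265, np.int64(91), [69, 0, 3]), (266, np.int64(62), [74, 2, 0]), (267, np.int64(212), [76, 7, 4]), (268, np.int64(229), [74, 5, 5]), (269, np.int64(112), [82, 4, 0]), (270, np.int64(20), [163, 15, 4]), (271, np.int64(29), [207, 42, 31]), (272, np.int64(38), [211, 40, 35]), (273, np.int64(34), [209, 36, 26]), (274, np.int64(33), [211, 31, 21]), (275, np.int64(21), [182, 81, 73]), (276, np.int64(215), [206, 216, 205]), (277, np.int64(229), [211, 231, 219]), (278, np.int64(157), [209, 151, 142]), (279, np.int64(109), [206, 58, 51]), (280, np.int64(81), [205, 28, 23]), (281, np.int64(26), [205, 21, 13]), (282, np.int64(6), [182, 60, 50]), (283, np.int64(7), [207, 216, 205]), (284, np.int64(13), [211, 223, 210]), (285, np.int64(8), [211, 221, 210])]
[[16, 34, 8, 25]]
```

The needle and clip centre now agree to about 0.3 mm after parallax, the pin hasn't moved, and the hold is steady. Handing in.

```bash
python3 -c "
from rig import *
print(hand_in())"
```

```text
the job is handed in; nothing more can be done
None
```

The brass pin stands home in the bore, released, and the arm is holding the rod out about 68 mm with the pointer within roughly 0.5 mm of the red mark by my measurements; I handed the job in at about 16 s, and no verdict came back.

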